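# Stack the storage pots and put the lid on

### The arm

A 6-joint arm with a two-finger parallel gripper is mounted at the origin on a cart in front of the work surface, level with it; the furniture and walls round the work are solid. World frame = base frame: x ahead of the robot, y to its left, z up, the work surface at z = 0. Lengths are in mm, angles in rad, forces in N, time in s.
With the tool pointing down it reaches from about 275 to 850 mm from the base axis. Payload 19 kg.
Tool frame: the origin (TCP) lies on the centre line of the jaws, within the pads' length; the fingertips stand 8 mm ahead of it and the grasp point (between the pads) lies 11 mm behind it (ctrl.tip_extent is the distance from the TCP to the fingertips, in mm); z points along the fingers, y is the line along which they close (so a half turn about z gives the same grasp; the last joint's range is limited). The gripper opens to 85 mm and grips with 20 to 120 N. Pads are 22 mm wide; open, the fingers measure 114 mm over their backs; the gripper's body (76 mm by 85 mm) begins 54 mm behind the grasp point. The pads swing forward as they close: fully open they stand 13 mm farther back than shut.
Start: joints at [0.971, 0.15, 1.437, -0, 1.554, -0.134], TCP at [258.253, 513.709, 239.267] pointing down, gripper open.
Joint ranges: [-2.8, 2.8], [-0.68, 2.1], [0.12, 2.68], [-1.39, 4.53], [0.16, 2.79], [-2.81, 2.81]. Speed limits (rad/s): [1.89, 1.89, 2.22, 3.01, 3.01, 3.01].

### API

Orientations are given as a unit quaternion [x, y, z, w].
In Python, from workcell import ctrl gives the robot as it stands.
- The arm moves only by the tool jog_arm, never from a script. Its argument "rows" is a list of rows, each a list of 5 numbers: the shift along the tool's x, y, z in units of 40 mm (1.0 is 40 mm), then the turn about the tool's z in units of 5 degrees (1.0 is 5 degrees), then the closure, from -1 (fully open) to 1 (shut), so that 0 is half open. A call has exactly 8 rows; each row shifts and turns the commanded pose from where the row before left it, along the tool's axes as they then stand; what a row does not reach is not made up. A row lasts 1/8 s, in which the tool goes at most 62.5 mm and 10.7 degrees, less where a joint would pass 70% of its speed; a pose out of reach is approached as far as the arm can. A call is refused whole if a number of a shift passes 1 or a number of a turn 1, either way. A call with a gripper value outside its range is refused whole. The fingers move at their own pace and stop on an object; "force" is the grip in N (left out, the last holds). Time passes only in rows, so rows that do not move let the fingers close, or fill a call up. It gives the time, the measured TCP pose, the force, the opening and the grip force at its end, in the units of the state.
- ctrl.state(): the state, without advancing time (a new reading comes with each control period).
- ctrl.read_camera(name): name is "side" or "top" or "wrist"; returns a dict with "pixels" (384x512x3 uint8, red, green, blue), "mtx" (3x3 intrinsics, pixels), "rvec" (rotation vector, rad) and "tvec" (3), from world to camera coordinates, as OpenCV has them. Camera axes: x right, y down, z forward; pixel columns grow to the right and rows downward; lengths in mm; the calibration is good to about 2 mm. A picture is of the moment at which its call begins. There is no depth.
- ctrl.hand_in(): hands the job in; it is judged then, once.
Trained networks look in a picture, given as the dict that the camera call returned (one of the last four; its "shot" number tells which), for a name from the list of things; names that differ only in an ending like _2 or _b are one class to them, and where a whole thing is asked for, a point or a joint stands for the part that bears it (a point fixed in the world has none). Each returns a list of dicts, best first, with "conf" (0 to 1); they miss things now and then, are a little off and sometimes report something else, mostly with a low value. They report only what shows in the picture. A call takes as long as a camera call.
- ctrl.find_in(picture, query): "point" ([row, column] in pixels, amid what is visible of it).
- ctrl.place_of(picture, query): "point" ([row, column] in pixels: a listed point, or the origin of a listed thing).
The state is a dict: "clock": time; "q": joint angles; "qd": joint speeds; "tau": joint torques, N m; "tcp_pos": TCP position; "tool_rot": TCP orientation; "ft_force": force on the tool from outside, world axes, zero at the start; "ft_torque": the same for the moment, N m; "finger_gap": finger opening in mm; "grip_force": force on a finger pad.
Only numpy, scipy, OpenCV 4.12 (cv2) and the standard library are available. Lean on these libraries where they do the work, as an engineer would, in place of code of your own. Each camera call takes 0.05 s, during which the arm holds its last target. There are 200 camera calls.

### The job

Build the storage tower from the bottom up, one piece after another: stand the tallest white pot in the middle of the dark round coaster, seat the middle-height pot on it, then the lowest pot, and close the top one with the wooden lid. Keep every piece upright and set it down rather than dropping it, with each foot fully home in the mouth below, and leave the tin, the garlic and the matchbox where they are.

Things in the scene. Friction and masses are not known exactly. Their poses are not given: they have to be found in the camera images.
- coaster_top (a point): dark grey metal coaster, a flat disc 100 mm in diameter and 8 mm thick lying on the worktop; it does not shift. This point is the centre of its upper face
- tall_pot_center (a point): the tallest of three white open round stoneware pots, alike but for height: 64 mm outside diameter, 80 mm high, about 220 g, wall 3 mm, upright. Its lowest 5 mm are a chamfered foot, 53 mm diameter, that drops into another pot's 58 mm mouth until its shoulder rests on that rim (underside 5 mm below the rim). Point: on the axis, half-way up (40 mm above the underside); z up along the axis
- middle_pot_center (a point): the middle-height one of three white open round stoneware pots, alike but for height: 64 mm outside diameter, 56 mm high, about 180 g, wall 3 mm, upright. Its lowest 5 mm are a chamfered foot, 53 mm diameter, that drops into another pot's 58 mm mouth until its shoulder rests on that rim (underside 5 mm below the rim). Point: on the axis, half-way up (28 mm above the underside); z up along the axis
- low_pot_center (a point): the lowest of three white open round stoneware pots, alike but for height: 64 mm outside diameter, 34 mm high, about 140 g, wall 3 mm, upright. Its lowest 5 mm are a chamfered foot, 53 mm diameter, that drops into another pot's 58 mm mouth until its shoulder rests on that rim (underside 5 mm below the rim). Point: on the axis, half-way up (17 mm above the underside); z up along the axis
- lid_knob (a point): dark wooden lid, about 80 g, 34 mm high: disc 64 mm diameter, 6 mm thick; upright round knob (22 mm diameter, 22 mm high) on top; chamfered plug (53 mm diameter, 6 mm deep) below that drops into a pot's 58 mm mouth until the disc rests on the rim. Lies plug down. Point: centre of the knob, 23 mm above the plug's underside, 11 mm below the knob's top; z up along the axis
- tin_small_center (a point): bystander, not to be disturbed: low green and yellow food tin, 75 mm diameter, 58 mm high, standing. This point is at its centre
- garlic_center (a point): bystander, not to be disturbed: bulb of garlic, 48 x 50 x 51 mm. This point is at its centre
- matchbox_center (a point): bystander, not to be disturbed: yellow matchbox lying flat, 36 x 54 x 15 mm. This point is at its centre

How it is judged (in metres and radians):
On the way, in this order (a step that is already met when the one before it is completed fails the run):
1. the tall pot stands on the coaster, released (horizontal distance between tall_pot_center and coaster_top below 0.015 m and z of tall_pot_center in the frame of coaster_top between 0.037 and 0.043 m and angle between tall_pot_center's own z axis and vertical below 0.06 rad and contact force between the fingers and tall_pot below 0.1 N), for 0.2 s.
2. the middle pot is seated on the tall pot, released (horizontal distance between tall_pot_center and coaster_top below 0.015 m and z of tall_pot_center in the frame of coaster_top between 0.037 and 0.043 m and angle between each of tall_pot_center, middle_pot_center's own z axis and vertical below 0.06 rad and horizontal distance between middle_pot_center and tall_pot_center below 0.006 m and z of middle_pot_center in the frame of tall_pot_center between 0.06 and 0.066 m and contact force between the fingers and middle_pot below 0.1 N), for 0.2 s.
3. the low pot is seated on the middle pot, released (horizontal distance between tall_pot_center and coaster_top below 0.015 m and z of tall_pot_center in the frame of coaster_top between 0.037 and 0.043 m and angle between each of tall_pot_center, middle_pot_center, low_pot_center's own z axis and vertical below 0.06 rad and horizontal distance between middle_pot_center and tall_pot_center below 0.006 m and z of middle_pot_center in the frame of tall_pot_center between 0.06 and 0.066 m and horizontal distance between low_pot_center and middle_pot_center below 0.006 m and z of low_pot_center in the frame of middle_pot_center between 0.037 and 0.043 m and contact force between the fingers and low_pot below 0.1 N), for 0.2 s.
4. the lid is seated on the low pot, released (horizontal distance between tall_pot_center and coaster_top below 0.015 m and z of tall_pot_center in the frame of coaster_top between 0.037 and 0.043 m and angle between each of tall_pot_center, middle_pot_center, low_pot_center, lid_knob's own z axis and vertical below 0.06 rad and horizontal distance between middle_pot_center and tall_pot_center below 0.006 m and z of middle_pot_center in the frame of tall_pot_center between 0.06 and 0.066 m and horizontal distance between low_pot_center and middle_pot_center below 0.006 m and z of low_pot_center in the frame of middle_pot_center between 0.037 and 0.043 m and horizontal distance between lid_knob and low_pot_center below 0.006 m and z of lid_knob in the frame of low_pot_center between 0.031 and 0.037 m and contact force between the fingers and lid below 0.1 N), for 0.2 s.
At the end, for the whole second after the job is handed in: The tall pot stands upright on the coaster within 15 mm of its middle; on it, in this order, the middle pot, the low pot and the lid, each upright, within 6 mm of the axis and 3 mm of the seated height of the piece below; all released and at rest (horizontal distance between tall_pot_center and coaster_top below 0.015 m and z of tall_pot_center in the frame of coaster_top between 0.037 and 0.043 m and angle between each of tall_pot_center, middle_pot_center, low_pot_center, lid_knob's own z axis and vertical below 0.06 rad and horizontal distance between middle_pot_center and tall_pot_center below 0.006 m and z of middle_pot_center in the frame of tall_pot_center between 0.06 and 0.066 m and horizontal distance between low_pot_center and middle_pot_center below 0.006 m and z of low_pot_center in the frame of middle_pot_center between 0.037 and 0.043 m and horizontal distance between lid_knob and low_pot_center below 0.006 m and z of lid_knob in the frame of low_pot_center between 0.031 and 0.037 m); the robot touches nothing.
It fails at once if a piece is tipped more than about 35 degrees (angle between any of tall_pot_center, middle_pot_center, low_pot_center, lid_knob's own z axis and vertical above 0.6 rad).
It fails at once if a piece is dropped (moves faster than 0.6 m/s with the fingers off it) ((linear speed of tall_pot above 0.6 m/s and contact force between the fingers and tall_pot below 0.1 N) or (linear speed of middle_pot above 0.6 m/s and contact force between the fingers and middle_pot below 0.1 N) or (linear speed of low_pot above 0.6 m/s and contact force between the fingers and low_pot below 0.1 N) or (linear speed of lid above 0.6 m/s and contact force between the fingers and lid below 0.1 N)).
It fails at once if the tin, garlic or matchbox is moved more than 20 mm (distance of any of tin_small_center, garlic_center, matchbox_center from where it was at the start of the episode above 0.02 m).
It also fails if it takes over 115 s, if anything falls off the work surface, if the arm or the gripper's body presses on something with over 40 N, if the wrist force passes 120 N, or if a joint passes its speed limit or range.

## Working session

There is one attempt and no reset: what is moved stays moved. The work goes in short steps, Python scripts to look and compute and a tool call to move; the robot and the scene stay as the last step left them, time stands still between calls to the robot, and variables do not carry over. Pictures are saved under pics/ and viewed, at most 14 in all, crops included, and the job is handed in when it is done.

Besides the shell and the picture viewer there is one more tool, called after "Call:" in YAML: its name, and indented under it one key for each argument. jog_arm: Moves the arm, as the interface text tells. Its arguments: {"type":"object","properties":{"rows":{"type":"array"},"force":{"type":"number"}},"required":["rows"]}

```bash
mkdir -p pics; ls; cat > h.py <<'E'
import numpy as np, cv2
from workcell import ctrl
N=dict(coaster_top=8,tall_pot_center=40,middle_pot_center=28,low_pot_center=17,lid_knob=23,tin_small_center=29,garlic_center=25,matchbox_center=7.5)
def ray(p,uv):
    R=cv2.Rodrigues(np.array(p['rvec'],float))[0]; t=np.array(p['tvec'],float).ravel()
    d=R.T@np.linalg.solve(np.array(p['mtx'],float),[uv[0],uv[1],1.]); return -R.T@t,d
def onz(p,rc,z):
    c,d=ray(p,(rc[1],rc[0])); return c+d*(z-c[2])/d[2]
def proj(p,X):
    return cv2.projectPoints(np.array([X],float),np.array(p['rvec'],float),np.array(p['tvec'],float),np.array(p['mtx'],float),None)[0].ravel()
def save(p,n): cv2.imwrite('pics/'+n,np.ascontiguousarray(p['pixels'][:,:,::-1]))
E
python3 - <<'E'
from h import *
for cam in ['top','side']:
    p=ctrl.read_camera(cam); save(p,cam+'0.png'); print(cam, ray(p,(256,192))[0].round())
    for n,z in N.items():
        for r in ctrl.place_of(p,n)[:2]: print(n,round(r['conf'],2),np.round(r['point']),onz(p,r['point'],z).round(1))
s=ctrl.state(); print(s)
E
```

```text
pics
top [505. -10. 939.]
coaster_top 0.79 [256. 158.] [437.5 224.1   8. ]
tall_pot_center 0.85 [260. 252.] [434.8  -7.9  40. ]
middle_pot_center 0.6 [185. 288.] [619.4 -92.8  28. ]
low_pot_center 0.76 [179. 196.] [630.1 136.5  17. ]
lid_knob 0.73 [256. 327.] [ 448.1 -190.8   23. ]
tin_small_center 0.91 [184. 128.] [613.6 300.8  29. ]
garlic_center 0.68 [130. 244.] [757.5  17.9  25. ]
garlic_center 0.43 [187. 289.] [615.1 -97.1  25. ]
matchbox_center 0.55 [199. 381.] [ 590.3 -331.4    7.5]
side [644. 783. 641.]
coaster_top 0.63 [266. 328.] [444.9 228.1   8. ]
tall_pot_center 0.76 [188. 314.] [430.6 -24.4  40. ]
middle_pot_center 0.9 [176. 244.] [ 621.5 -117.3   28. ]
low_pot_center 0.66 [236. 242.] [634.6 126.4  17. ]
lid_knob 0.48 [160. 296.] [ 453.4 -201.4   23. ]
lid_knob 0.45 [239. 241.] [639.6 142.7  23. ]
tin_small_center 0.84 [286. 254.] [615.9 290.4  29. ]
garlic_center 0.49 [207. 193.] [760.9  16.7  25. ]
matchbox_center 0.58 [147. 249.] [ 595.2 -323.5    7.5]
{'clock': 0.9, 'q': array([ 9.70995121e-01,  1.50492389e-01,  1.43740633e+00, -5.07168044e-06,
        1.55379824e+00, -1.33998974e-01]), 'qd': array([-0.00127648, -0.00084809, -0.00028378, -0.00081528, -0.001777  ,
        0.00052053]), 'tau': array([ 7.49586354e-03, -7.12783384e+01, -5.71069443e+01,  6.48138084e-04,
        1.41128658e-03, -3.03828949e-05]), 'tcp_pos': array([258.25562671, 513.70426399, 239.26774678]), 'tool_rot': array([ 2.30801237e-01,  9.73000918e-01, -4.95929478e-05, -1.63423732e-05]), 'ft_force': array([ 0.26644533,  0.44345967, -0.35344892]), 'ft_torque': array([-0.04550875,  0.00873976,  0.0475847 ]), 'grip_force': 0.0, 'finger_gap': 85.24909520487559}
```

```bash
python3 -c "
import cv2,numpy as np
a=cv2.imread('pics/top0.png');cv2.imwrite('pics/t.png',cv2.resize(a[100:330,80:440],None,fx=2.2,fy=2.2,interpolation=2))"
```

```text
(no output)
```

View pics/t.png

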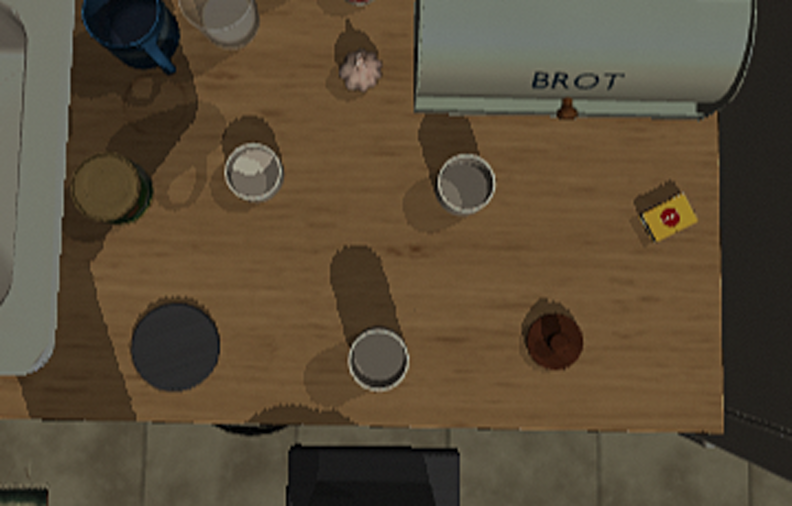

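View pics/side0.png

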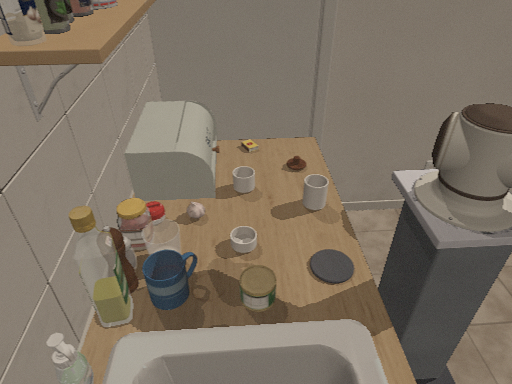

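The top view shows the coaster at about (159,258) and the tall pot's rim at (252,263). The middle pot's rim is at (292,184), the low pot's at (195,178) and the lid at (331,255). The side view agrees, with the tall pot at (315,190).

Call:
jog_arm:
  rows:
    - [-0.6,-1,0,-0.667,-1]
    - [-0.6,-1,0,-0.667,-1]
    - [-0.6,-1,0,-0.667,-1]
    - [-0.6,-1,0,-0.667,-1]
    - [-0.6,-1,0,-0.667,-1]
    - [-0.6,-1,0,-0.667,-1]
    - [-0.6,-1,0,-0.667,-1]
    - [-0.6,-1,0,-0.667,-1]
  force: 30

```text
clock: 1.9
tcp_pos: [360.2, 156.7, 239.6]
tool_rot: [-0.001, 1.0, 0.0, 0.0]
ft_force: [1.5, 0.6, -1.2]
finger_gap: 85.1
grip_force: 0.0
```

```bash
cat >> h.py <<'E'
def circ(cam,z_rim,xy,r,tag=None,p=None):
    """fit the rim: hypotheses of circle centre at height z maximising edge strength"""
    p=p or ctrl.read_camera(cam); g=cv2.GaussianBlur(cv2.cvtColor(p['pixels'],cv2.COLOR_RGB2GRAY),(0,0),1.2).astype(np.float32)
    m=cv2.magnitude(cv2.Sobel(g,5,1,0),cv2.Sobel(g,5,0,1)); m=np.minimum(m,80)
    a=np.linspace(0,2*np.pi,120,endpoint=False); best=None
    R=np.array(p['rvec'],float);t=np.array(p['tvec'],float);K=np.array(p['mtx'],float)
    for st,w in((3,24),(1,3),(.3,1)):
        c0=xy if best is None else best[1]; best=None
        for dx in np.arange(-w,w+.01,st):
            for dy in np.arange(-w,w+.01,st):
                c=np.array(c0)+[dx,dy]; X=np.stack([c[0]+r*np.cos(a),c[1]+r*np.sin(a),0*a+z_rim],1)
                uv=cv2.projectPoints(X,R,t,K,None)[0].astype(np.float32)
                s=cv2.remap(m,uv[:,0,0][None],uv[:,0,1][None],1).mean()
                if best is None or s>best[0]: best=(s,c)
    return best[0],best[1],p
E
python3 - <<'E'
from h import *
p=ctrl.read_camera('top')
for n,z,r,rc in [('coaster',8,50,(257.7,159.5)),('tall',80,32,(262.7,252.3)),('mid',56,32,(183.6,291.8)),('low',34,32,(177.7,195)),('lid',12,32,(255,331.4))]:
    x=onz(p,rc,z)[:2]; s,c,_=circ('top',z,x,r,p=p); print(n,x.round(1),c.round(1),round(s,1))
s=ctrl.state(); print(s['clock'],s['tcp_pos'],s['tool_rot'],s['q'])
E
```

```text
coaster [433.2 220.2] [435.7 221.1] 76.8
tall [431.8  -9.7] [432.6  -6.1] 67.8
mid [ 619.  -100.3] [624.3 -97.8] 70.2
low [631.2 135.6] [630.8 135.8] 75.8
lid [ 448.9 -204.9] [ 449.4 -203.7] 76.2
1.95 [362.11089102 152.98479774 239.39453963] [-1.80789073e-03  9.99997771e-01 -9.59452282e-04  5.17915918e-04] [ 0.20480382 -0.24100666  1.81179683 -0.00208833  1.57017478 -1.36960765]
```

Call:
jog_arm:
  rows:
    - [-0.35,-0.8,0,0,-1]
    - [-0.35,-0.8,0,0,-1]
    - [-0.35,-0.8,0,0,-1]
    - [-0.35,-0.8,0,0,-1]
    - [-0.35,-0.75,0,0,-1]
    - [0,0,0,0,-1]
    - [0,0,0,0,-1]
    - [0,0,0,0,-1]

```text
clock: 2.95
tcp_pos: [429.6, 0.8, 239.4]
tool_rot: [-0.0, 1.0, 0.0, 0.0]
ft_force: [0.3, 0.0, -0.3]
finger_gap: 85.2
grip_force: 0.0
```

```bash
python3 - <<'E'
from h import *
p=ctrl.read_camera('wrist'); save(p,'w1.png')
s=ctrl.state(); print(s['tcp_pos'],s['tool_rot'],s['q'][5], ray(p,(256,192)))
for rr in (32,29): print(circ('wrist',80,(432.6,-6.1),rr,p=p)[:2])
print(circ('top',80,(432.6,-6.1),32)[:2])
for r in ctrl.place_of(p,'tall_pot_center')[:1]: print(r,onz(p,r['point'],40))
E
```

```text
[429.65193086   0.7388352  239.4371421 ] [-4.31686686e-04  9.99999899e-01 -3.43267440e-05  1.16797397e-04] -1.749635161872618 (array([351.10457999,   0.61356063, 373.50767784]), array([ 0.28875771, -0.00678451, -0.95762869]))
(np.float32(78.16003), array([431.8,  -7.9]))
(np.float32(72.40715), array([434.1,  -6.5]))
(np.float32(32.04214), array([431.5,  -8.9]))
{'point': [173.7, 252.0], 'conf': 0.64} [429.05284813  -6.46730128  40.        ]
```

View pics/w1.png

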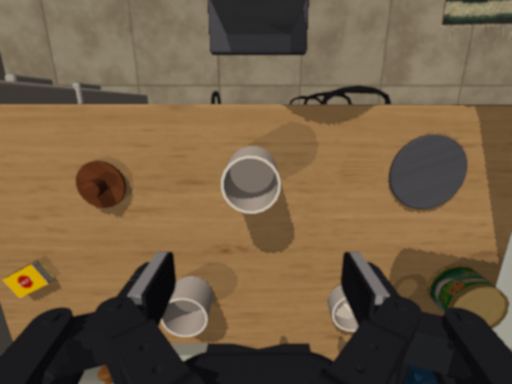

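The wrist view shows the tall pot's rim centred at (251,180), which is almost where the top camera puts it. I'll go straight down on it.

Call:
jog_arm:
  rows:
    - [-0.06,-0.2,0.5,0,-1]
    - [0,0,0.9,0,-1]
    - [0,0,0.9,0,-1]
    - [0,0,0.9,0,-1]
    - [0,0,0.9,0,-1]
    - [0,0,0.6,0,-1]
    - [0,0,0,0,-1]
    - [0,0,0,0,-1]

```text
clock: 4.1
tcp_pos: [432.7, -7.9, 52.4]
tool_rot: [-0.0, 1.0, -0.0, 0.001]
ft_force: [0.9, -0.3, -0.3]
finger_gap: 85.4
grip_force: 0.0
```

Call:
jog_arm:
  rows:
    - [0,0,0,0,-0.6]
    - [0,0,0,0,-0.5]
    - [0,0,0,0,-0.3]
    - [0,0,0,0,0]
    - [0,0,0,0,0.5]
    - [0,0,0,0,1]
    - [0,0,0,0,1]
    - [0,0,0,0,1]

```text
clock: 5.1
tcp_pos: [433.0, -7.9, 52.5]
tool_rot: [0.0, 1.0, -0.0, 0.001]
ft_force: [-1.9, 2.9, 11.1]
finger_gap: 64.1
grip_force: 30.4
```

```bash
python3 - <<'E'
from h import *
p=ctrl.read_camera('wrist'); save(p,'w2.png')
s=ctrl.state(); print(s['tcp_pos'],s['tool_rot'],s['finger_gap'],s['grip_force'])
for rr in (32,29): print(circ('wrist',80,(432.6,-6.1),rr,p=p)[:2])
E
```

```text
[432.97894314  -7.87498772  52.53187272] [ 4.52099166e-05  9.99999457e-01 -7.28211059e-05  1.03863148e-03] 63.88792637256019 30.415916349738836
(np.float32(67.53403), array([432.2,  -7.9]))
(np.float32(75.47533), array([431.5,  -8.2]))
```

View pics/w2.png

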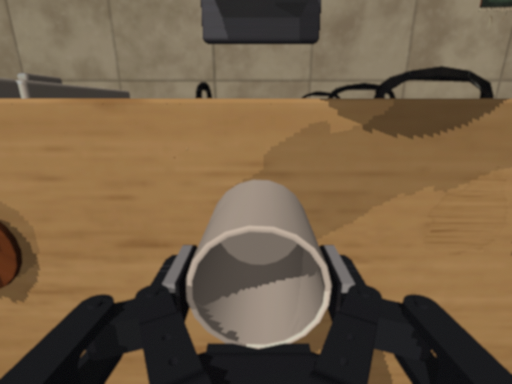

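The pot is gripped with its rim centred at (260,287). I'll lift it and carry it to the coaster.

Call:
jog_arm:
  rows:
    - [0,0,-0.5,0,1]
    - [0,0,-0.8,0,1]
    - [-0.04,0.5,-0.2,0,1]
    - [-0.04,0.9,0,0,1]
    - [0,1,0,0,1]
    - [0,1,0,0,1]
    - [0,1,0,0,1]
    - [0,0.8,0,0,1]
  force: 40

```text
clock: 6.15
tcp_pos: [435.3, 201.6, 111.7]
tool_rot: [-0.0, 1.0, 0.0, 0.0]
ft_force: [0.2, -0.1, -2.5]
finger_gap: 63.9
grip_force: 45.0
```

Call:
jog_arm:
  rows:
    - [0,0.52,0,0,1]
    - [0,0,0,0,1]
    - [0,0,0.4,0,1]
    - [0,0,0.4,0,1]
    - [0,0,0.25,0,1]
    - [0,0,0.15,0,1]
    - [0,0,0,0,1]
    - [0,0,0,0,1]

```text
clock: 7.15
tcp_pos: [435.7, 220.9, 63.7]
tool_rot: [0.0, 1.0, 0.0, 0.0]
ft_force: [0.3, -0.1, -3.0]
finger_gap: 63.7
grip_force: 45.1
```

```bash
python3 - <<'E'
from h import *
p=ctrl.read_camera('wrist'); save(p,'w3.png')
s=ctrl.state(); print(s['tcp_pos'],s['tool_rot'],s['finger_gap'],s['grip_force'],s['ft_force'])
for rr in (32,29): print(circ('wrist',90,(436,221),rr,p=p)[:2])
pt=ctrl.read_camera('top'); save(pt,'t3.png'); print(circ('top',90,(436,221),32,p=pt)[:2],circ('wrist',8,(436,221),50,p=p)[:2],circ('top',8,(436,221),50,p=pt)[:2])
E
```

```text
[435.72595466 220.93651117  63.69561541] [6.40127823e-05 9.99999950e-01 6.29356244e-05 3.02135051e-04] 63.57940001874066 45.09199943393469 [-0.3582919   0.95339449 -1.64947395]
(np.float32(72.1551), array([435.5, 220.6]))
(np.float32(77.99847), array([434.9, 220.9]))
(np.float32(46.36228), array([427.9, 232.6])) (np.float32(60.637386), array([435.6, 222.6])) (np.float32(55.256546), array([434.9, 219.6]))
```

View pics/w3.png

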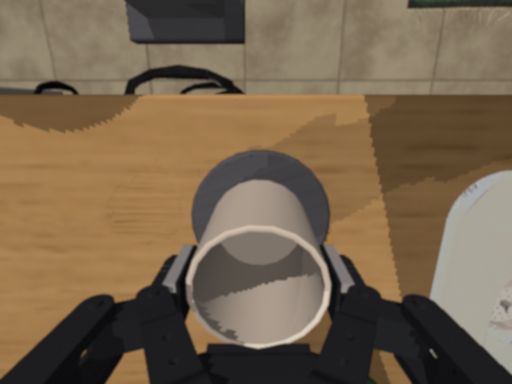

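The pot hangs centred over the coaster. I'll lower the last 3 mm and release.

Call:
jog_arm:
  rows:
    - [0,0,0.05,0,1]
    - [0,0,0.03,0,1]
    - [0,0,0,0,1]
    - [0,0,0,0,-0.3]
    - [0,0,0,0,-0.6]
    - [0,0,0,0,-1]
    - [0,0,0,0,-1]
    - [0,0,0,0,-1]

```text
clock: 8.25
tcp_pos: [435.5, 220.8, 60.0]
tool_rot: [0.0, 1.0, -0.0, -0.0]
ft_force: [-0.3, -1.5, 0.1]
finger_gap: 85.6
grip_force: 0.0
```

Call:
jog_arm:
  rows:
    - [0,0,-0.5,0,-1]
    - [0,0,-0.9,0,-1]
    - [0,0,-1,0,-1]
    - [0,0,-1,0,-1]
    - [0,-0.5,-0.6,0,-1]
    - [-0.8,-0.9,0,0,-1]
    - [-0.8,-1,0,0,-1]
    - [0,0,0,0,-1]

```text
clock: 9.25
tcp_pos: [500.9, 122.5, 219.6]
tool_rot: [0.002, 1.0, -0.0, -0.0]
ft_force: [-0.7, 0.8, 0.1]
finger_gap: 85.2
grip_force: 0.0
```

```bash
cat >> h.py <<'E'
def st():
    s=ctrl.state(); print('t',round(s['clock'],2),'tcp',s['tcp_pos'].round(1),'rot',s['tool_rot'].round(4),'gap',round(s['finger_gap'],1),'grip',round(s['grip_force'],1),'ft',s['ft_force'].round(1))
def both(z,xy,r=32):
    out=[]
    for c in('wrist','top'):
        s,x,p=circ(c,z,xy,r); out.append(p); print(c,z,x.round(1),round(float(s)))
    return out
E
python3 - <<'E'
from h import *
st(); both(88,(436,221)); p,_=both(56,(622,-98)); save(p,'w4.png')
for r in ctrl.place_of(p,'middle_pot_center')[:1]: print(r,onz(p,r['point'],28))
E
```

```text
t 9.25 tcp [500.9 122.5 219.6] rot [ 1.7e-03  1.0e+00 -3.0e-04 -3.0e-04] gap 85.2 grip 0.0 ft [-0.7  0.8  0.1]
wrist 88 [434.9 220.9] 78
top 88 [419.3 211.2] 36
wrist 56 [622.5 -99.4] 74
top 56 [624.2 -97.8] 69
{'point': [269.4, 86.1], 'conf': 0.85} [623.29512031 -97.71846532  28.        ]
```

Call:
jog_arm:
  rows:
    - [-0.43,-0.79,0,0,-1]
    - [-0.43,-0.79,0,0,-1]
    - [-0.43,-0.79,0,0,-1]
    - [-0.43,-0.79,0,0,-1]
    - [-0.43,-0.79,0,0,-1]
    - [-0.43,-0.79,0,0,-1]
    - [-0.43,-0.79,0,0,-1]
    - [0,0,0,0,-1]

```text
clock: 10.5
tcp_pos: [620.4, -97.3, 219.6]
tool_rot: [0.0, 1.0, -0.0, -0.0]
ft_force: [-0.3, 0.9, 0.3]
finger_gap: 85.6
grip_force: 0.0
```

```bash
python3 - <<'E'
from h import *
p,_=both(56,(623,-98)); st(); both(88,(436,221)); save(p,'w5.png')
E
```

```text
wrist 56 [622.5 -99.8] 78
top 56 [626.9 -99.5] 58
t 10.6 tcp [619.7 -95.5 220. ] rot [-2.e-04  1.e+00  1.e-04 -2.e-04] gap 85.5 grip 0.0 ft [-0.3  0.1 -0.3]
wrist 88 [408. 193.] 0
top 88 [432.5 220.5] 69
```

View pics/w5.png

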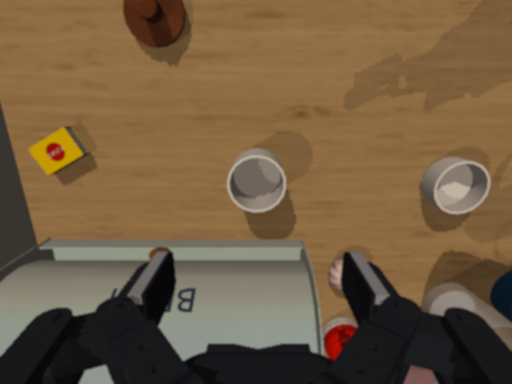

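```bash
python3 - <<'E'
from h import *
p=ctrl.read_camera('wrist')
for rc in [(240,250),(262,250),(252,160),(246,152)]:
    print(rc,[onz(p,rc,z).round() for z in(5,30,60,100)])
E
```

```text
(240, 250) [array([ 713., -106.,    5.]), array([ 701., -105.,   30.]), array([ 686., -104.,   60.]), array([ 667., -103.,  100.])]
(262, 250) [array([ 747., -106.,    5.]), array([ 732., -105.,   30.]), array([ 714., -104.,   60.]), array([ 691., -103.,  100.])]
(252, 160) [array([ 732., -228.,    5.]), array([ 718., -219.,   30.]), array([ 702., -207.,   60.]), array([ 680., -192.,  100.])]
(246, 152) [array([ 723., -238.,    5.]), array([ 710., -228.,   30.]), array([ 694., -215.,   60.]), array([ 673., -199.,  100.])]
```

The middle pot's rim is at (257,181). The bread box front is at x≥705, so it's clear of the gripper. Going down to grip.

Call:
jog_arm:
  rows:
    - [-0.08,-0.1,0.5,0,-1]
    - [0,0,0.9,0,-1]
    - [0,0,0.9,0,-1]
    - [0,0,0.9,0,-1]
    - [0,0,0.9,0,-1]
    - [0,0,0.65,0,-1]
    - [0,0,0,0,-1]
    - [0,0,0,0,-0.6]
  force: 30

```text
clock: 11.75
tcp_pos: [623.3, -100.3, 30.8]
tool_rot: [-0.0, 1.0, -0.0, 0.0]
ft_force: [1.0, 0.8, -0.8]
finger_gap: 69.6
grip_force: 0.0
```

Call:
jog_arm:
  rows:
    - [0,0,0,0,-0.5]
    - [0,0,0,0,-0.3]
    - [0,0,0,0,0]
    - [0,0,0,0,0.5]
    - [0,0,0,0,1]
    - [0,0,0,0,1]
    - [0,0,0,0,1]
    - [0,0,0,0,1]

```text
clock: 12.75
tcp_pos: [623.7, -100.5, 31.6]
tool_rot: [0.0, 1.0, -0.0, 0.001]
ft_force: [0.2, 0.1, 6.2]
finger_gap: 64.1
grip_force: 31.9
```

```bash
python3 - <<'E'
from h import *
st(); p=ctrl.read_camera('wrist'); print([circ('wrist',56,(623,-99),r,p=p)[:2] for r in(32,29)])
E
```

```text
t 12.75 tcp [ 623.7 -100.5   31.6] rot [ 1.e-04  1.e+00 -3.e-04  1.e-03] gap 64.1 grip 31.9 ft [0.2 0.1 6.2]
[(np.float32(71.92465), array([ 622.9, -100.5])), (np.float32(76.96696), array([ 622.2, -100.5]))]
```

Call:
jog_arm:
  rows:
    - [0,0,-0.5,0,1]
    - [0,0,-0.9,0,1]
    - [0.1,0.2,-0.9,0,1]
    - [0.4,0.7,-0.7,0,1]
    - [0.5,0.85,-0.2,0,1]
    - [0.5,0.85,0,0,1]
    - [0.5,0.85,0,0,1]
    - [0.5,0.85,0,0,1]
  force: 40

```text
clock: 13.8
tcp_pos: [522.4, 72.6, 159.8]
tool_rot: [0.0, 1.0, -0.0, 0.001]
ft_force: [1.2, -0.1, -0.5]
finger_gap: 63.3
grip_force: 44.4
```

Call:
jog_arm:
  rows:
    - [0.5,0.85,0,0,1]
    - [0.5,0.85,0,0,1]
    - [0.4,0.7,0,0,1]
    - [0.2,0.4,0,0,1]
    - [0,0,0,0,1]
    - [0,0,0,0,1]
    - [0,0,0,0,1]
    - [0,0,0,0,1]

```text
clock: 14.8
tcp_pos: [459.4, 183.1, 158.0]
tool_rot: [0.001, 1.0, -0.0, -0.0]
ft_force: [-0.6, -0.0, -0.6]
finger_gap: 63.5
grip_force: 44.4
```

```bash
python3 - <<'E'
from h import *
st(); p=ctrl.read_camera('wrist'); save(p,'w6.png'); s=ctrl.state()['tcp_pos']; z=s[2]+24.4
print([circ('wrist',z,s[:2],r,p=p)[:2] for r in(32,29)])
print([circ('wrist',88,(435,221),r,p=p)[:2] for r in(32,)])
E
```

```text
t 14.8 tcp [459.4 183.1 158. ] rot [ 5.e-04  1.e+00 -1.e-04 -1.e-04] gap 63.5 grip 44.4 ft [-0.6 -0.  -0.6]
[(np.float32(70.519325), array([458.92109753, 182.84858015])), (np.float32(62.840126), array([458.52109753, 182.84858015]))]
[(np.float32(65.93981), array([435.5, 220.9]))]
```

View pics/w6.png

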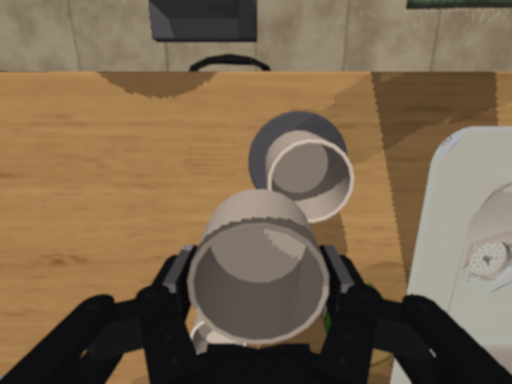

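The held pot's rim is at (259,280) and the tall pot's mouth at (312,178), which puts the tall pot at (435,221). I'll close the rest of the gap.

Call:
jog_arm:
  rows:
    - [0.3,0.45,0,0,1]
    - [0.295,0.495,0,0,1]
    - [0,0,0.3,0,1]
    - [0,0,0.3,0,1]
    - [0,0,0.25,0,1]
    - [0,0,0,0,1]
    - [0,0,0,0,1]
    - [0,0,0,0,1]

```text
clock: 15.85
tcp_pos: [435.5, 221.4, 124.5]
tool_rot: [0.0, 1.0, 0.0, 0.0]
ft_force: [0.3, 0.5, -1.0]
finger_gap: 63.8
grip_force: 44.5
```

```bash
python3 - <<'E'
from h import *
st(); p=ctrl.read_camera('wrist'); s=ctrl.state()['tcp_pos']; z=s[2]+24.4
print([circ('wrist',z,s[:2],r,p=p)[:2] for r in(32,29)])
E
```

```text
t 15.85 tcp [435.5 221.4 124.5] rot [2.e-04 1.e+00 1.e-04 3.e-04] gap 63.8 grip 44.5 ft [ 0.3  0.5 -1. ]
[(np.float32(72.426094), array([434.9617634 , 221.64104032])), (np.float32(77.19164), array([434.3617634 , 221.34104032]))]
```

Call:
jog_arm:
  rows:
    - [0,-0.01,0.05,0,1]
    - [0,0,0.05,0,1]
    - [0,0,0.05,0,1]
    - [0,0,0.04,0,1]
    - [0,0,0.04,0,1]
    - [0,0,0,0,1]
    - [0,0,0,0,1]
    - [0,0,0,0,1]

```text
clock: 16.9
tcp_pos: [435.3, 221.0, 114.9]
tool_rot: [0.0, 1.0, -0.0, 0.0]
ft_force: [-0.4, -0.9, -1.7]
finger_gap: 63.5
grip_force: 44.5
```

Call:
jog_arm:
  rows:
    - [0,0,0.015,0,1]
    - [0,0,0,0,1]
    - [0,0,0,0,0]
    - [0,0,0,0,-0.4]
    - [0,0,0,0,-0.7]
    - [0,0,0,0,-1]
    - [0,0,0,0,-1]
    - [0,0,0,0,-1]

```text
clock: 17.9
tcp_pos: [435.3, 221.1, 114.3]
tool_rot: [0.0, 1.0, -0.0, -0.0]
ft_force: [0.1, -0.1, 0.6]
finger_gap: 85.6
grip_force: 0.0
```

Call:
jog_arm:
  rows:
    - [0,0,-0.4,0,-1]
    - [0,0,-0.8,0,-1]
    - [0,0,-1,0,-1]
    - [0,0,-0.8,0,-1]
    - [-0.5,-0.2,0,0,-1]
    - [-0.9,-0.4,0,0,-1]
    - [-0.9,-0.4,0,0,-1]
    - [0,0,0,0,-1]

```text
clock: 18.9
tcp_pos: [529.2, 179.5, 233.2]
tool_rot: [0.001, 1.0, -0.0, -0.001]
ft_force: [-1.0, -0.5, -1.4]
finger_gap: 85.4
grip_force: 0.0
```

```bash
python3 - <<'E'
from h import *
p,t=both(139,(435,221)); st(); both(34,(631,136)); save(p,'w7.png')
E
```

```text
wrist 139 [434.9 220.2] 80
top 139 [460.6 221.6] 27
t 19.0 tcp [527.3 180.7 233.7] rot [ 4.e-04  1.e+00 -1.e-04 -7.e-04] gap 85.0 grip 0.0 ft [ 0.4 -0.3  0. ]
wrist 34 [632.6 136.9] 76
top 34 [629.9 136.9] 70
```

View pics/w7.png

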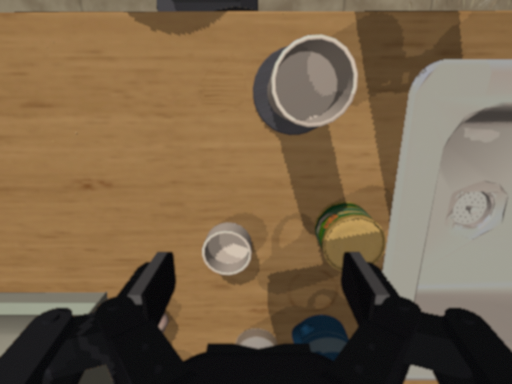

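The two-pot tower is straight, with its rim at (313,80). The low pot's rim is at (227,254), so I'll go there.

Call:
jog_arm:
  rows:
    - [-0.6,-0.25,0,0,-1]
    - [-0.7,-0.28,0,0,-1]
    - [-0.7,-0.28,0,0,-1]
    - [-0.62,-0.285,0.4,0,-1]
    - [0,0,0.8,0,-1]
    - [0,0,0.8,0,-1]
    - [0,0,0.8,0,-1]
    - [0,0,0,0,-1]
  force: 30

```text
clock: 20.1
tcp_pos: [630.6, 137.6, 120.5]
tool_rot: [-0.0, 1.0, -0.0, -0.002]
ft_force: [-0.5, 0.8, 1.0]
finger_gap: 85.5
grip_force: 0.0
```

```bash
python3 - <<'E'
from h import *
both(34,(632,137)); st()
E
```

```text
wrist 34 [633.5 137.6] 80
top 34 [654. 109.] 56
t 20.2 tcp [632.2 137.6 123.7] rot [-2.e-04  1.e+00  0.e+00  5.e-04] gap 85.5 grip 0.0 ft [0.3 0.2 0.6]
```

Call:
jog_arm:
  rows:
    - [-0.05,0,0.5,0,-1]
    - [0,0,0.8,0,-1]
    - [0,0,0.8,0,-1]
    - [0,0,0.4,0,-1]
    - [0,0,0.13,0,-1]
    - [0,0,0,0,-0.6]
    - [0,0,0,0,-0.6]
    - [0,0,0,0,-0.5]

```text
clock: 21.2
tcp_pos: [634.6, 137.3, 18.4]
tool_rot: [0.0, 1.0, 0.0, 0.001]
ft_force: [-1.3, 0.2, 5.6]
finger_gap: 63.9
grip_force: 17.0
```

Call:
jog_arm:
  rows:
    - [0,0,0,0,-0.4]
    - [0,0,0,0,-0.2]
    - [0,0,0,0,0.2]
    - [0,0,0,0,0.6]
    - [0,0,0,0,1]
    - [0,0,0,0,1]
    - [0,0,0,0,1]
    - [0,0,0,0,1]

```text
clock: 22.2
tcp_pos: [634.7, 137.3, 18.6]
tool_rot: [0.0, 1.0, 0.0, 0.001]
ft_force: [-2.3, -1.4, 9.5]
finger_gap: 63.9
grip_force: 30.9
```

```bash
python3 - <<'E'
from h import *
st(); p=ctrl.read_camera('wrist'); save(p,'w8.png');print([circ('wrist',34,(633,137),r,p=p)[:2] for r in(32,29)])
E
```

```text
t 22.2 tcp [634.7 137.3  18.6] rot [1.e-04 1.e+00 0.e+00 9.e-04] gap 63.9 grip 30.9 ft [-2.3 -1.4  9.5]
[(np.float32(74.625145), array([633.5, 137.2])), (np.float32(77.92808), array([632.9, 137.2]))]
```

View pics/w8.png

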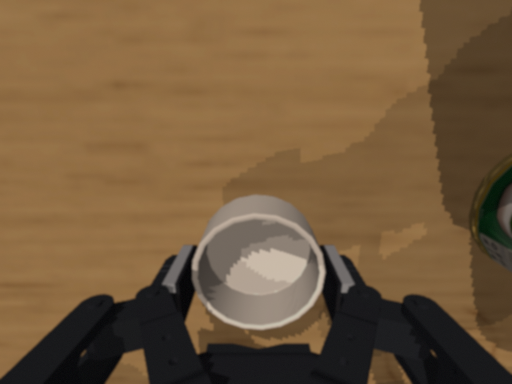

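The low pot is gripped cleanly at (260,271). I'll lift it and carry it close to the tower.

Call:
jog_arm:
  rows:
    - [0,0,-0.5,0,1]
    - [0,0,-0.9,0,1]
    - [0,0,-1,0,1]
    - [0,0,-1,0,1]
    - [0.2,0.1,-0.7,0,1]
    - [0.5,0.25,-0.3,0,1]
    - [0.7,0.3,0,0,1]
    - [0.7,0.3,0,0,1]
  force: 40

```text
clock: 23.25
tcp_pos: [549.2, 175.5, 194.7]
tool_rot: [0.0, 1.0, 0.0, 0.001]
ft_force: [0.4, 0.8, -2.0]
finger_gap: 63.2
grip_force: 44.4
```

Call:
jog_arm:
  rows:
    - [0.7,0.3,0,0,1]
    - [0.6,0.25,0,0,1]
    - [0.4,0.2,0,0,1]
    - [0,0,0,0,1]
    - [0,0,0,0,1]
    - [0,0,0,0,1]
    - [0,0,0,0,1]
    - [0,0,0,0,1]

```text
clock: 24.25
tcp_pos: [482.2, 205.1, 192.9]
tool_rot: [0.0, 1.0, -0.0, -0.0]
ft_force: [-0.3, 0.1, -1.2]
finger_gap: 63.1
grip_force: 44.4
```

```bash
python3 - <<'E'
from h import *
st(); p=ctrl.read_camera('wrist'); save(p,'w9.png'); s=ctrl.state()['tcp_pos']; z=s[2]+15.4
print([circ('wrist',z,s[:2],r,p=p)[:2] for r in(32,29)])
print([circ('wrist',139,(435,220.5),r,p=p)[:2] for r in(32,)])
E
```

```text
t 24.25 tcp [482.2 205.1 192.9] rot [ 2.e-04  1.e+00 -1.e-04 -2.e-04] gap 63.1 grip 44.4 ft [-0.3  0.1 -1.2]
[(np.float32(49.171497), array([476.36484621, 205.34755523])), (np.float32(55.265186), array([480.66484621, 205.04755523]))]
[(np.float32(78.200714), array([434.2, 220.7]))]
```

View pics/w9.png

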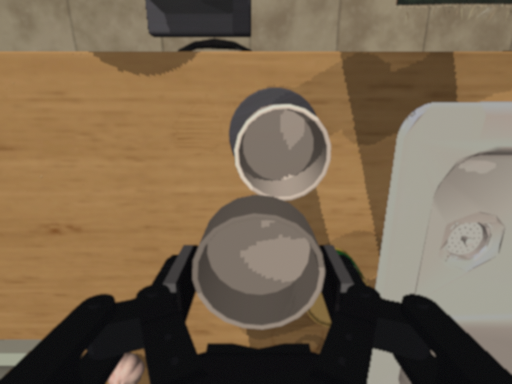

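The held pot is at (259,270) and the tower's mouth at (282,152), which puts the tower at (434.6,220.7).

Call:
jog_arm:
  rows:
    - [0.4,0.15,0,0,1]
    - [0.5,0.14,0,0,1]
    - [0.265,0.1,0,0,1]
    - [0,0,0.3,0,1]
    - [0,0,0.3,0,1]
    - [0,0,0.17,0,1]
    - [0,0,0,0,1]
    - [0,0,0,0,1]

```text
clock: 25.3
tcp_pos: [435.7, 220.8, 162.4]
tool_rot: [0.0, 1.0, -0.0, 0.0]
ft_force: [0.4, -0.5, -1.2]
finger_gap: 63.5
grip_force: 44.4
```

```bash
python3 - <<'E'
from h import *
st(); p=ctrl.read_camera('wrist'); s=ctrl.state()['tcp_pos']; z=s[2]+15.4
print([circ('wrist',z,s[:2],r,p=p)[:2] for r in(32,29)])
E
```

```text
t 25.3 tcp [435.7 220.8 162.4] rot [ 2.e-04  1.e+00 -0.e+00  0.e+00] gap 63.5 grip 44.4 ft [ 0.4 -0.5 -1.2]
[(np.float32(64.77183), array([434.25720145, 220.44174731])), (np.float32(55.554035), array([433.95720145, 220.74174731]))]
```

Aligned to within a millimetre, so I'll lower it 9.6 mm.

Call:
jog_arm:
  rows:
    - [0,0,0.05,0,1]
    - [0,0,0.05,0,1]
    - [0,0,0.05,0,1]
    - [0,0,0.05,0,1]
    - [0,0,0.04,0,1]
    - [0,0,0,0,1]
    - [0,0,0,0,1]
    - [0,0,0,0,1]

```text
clock: 26.35
tcp_pos: [435.6, 220.9, 152.8]
tool_rot: [0.0, 1.0, -0.0, 0.0]
ft_force: [-0.1, -0.2, 1.2]
finger_gap: 63.2
grip_force: 44.6
```

Call:
jog_arm:
  rows:
    - [0,0,0.01,0,1]
    - [0,0,0,0,1]
    - [0,0,0,0,0]
    - [0,0,0,0,-0.4]
    - [0,0,0,0,-0.7]
    - [0,0,0,0,-1]
    - [0,0,0,0,-1]
    - [0,0,0,0,-1]

```text
clock: 27.35
tcp_pos: [435.4, 220.8, 152.2]
tool_rot: [0.0, 1.0, -0.0, -0.0]
ft_force: [-0.7, -0.3, 0.3]
finger_gap: 85.3
grip_force: 0.0
```

Call:
jog_arm:
  rows:
    - [0,0,-0.4,0,-1]
    - [0,0,-0.8,0,-1]
    - [0,0,-0.8,0,-1]
    - [0,-0.5,0,0,-1]
    - [0,-0.9,0,0,-1]
    - [0,-0.9,0,0,-1]
    - [0,-0.5,0,0,-1]
    - [0,0,0,0,-1]

```text
clock: 28.35
tcp_pos: [435.7, 108.0, 233.4]
tool_rot: [0.001, 1.0, -0.0, 0.001]
ft_force: [-0.1, 1.1, -0.1]
finger_gap: 85.7
grip_force: 0.0
```

```bash
python3 - <<'E'
from h import *
p,t=both(168,(435,220.5)); st(); save(p,'w10.png'); both(12,(449,-203))
E
```

```text
wrist 168 [434.9 220.1] 63
top 168 [436.2 238.5] 26
t 28.45 tcp [435.6 109.2 233. ] rot [3.e-04 1.e+00 1.e-04 4.e-04] gap 84.9 grip 0.0 ft [ 0.4  0.3 -0.5]
wrist 12 [ 449.6 -201.1] 53
top 12 [ 449.2 -203.8] 75
```

View pics/w10.png

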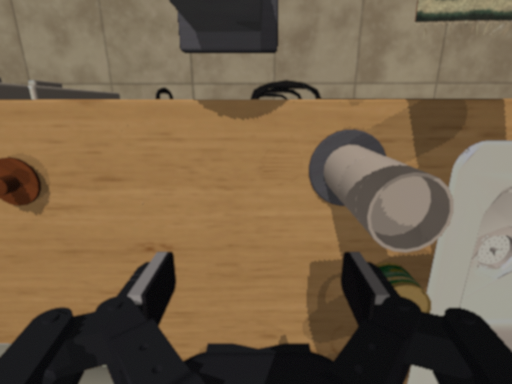

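The three-pot tower stands straight, with its top rim at (409,208). Next I'll fetch the lid, seen at (17,181).

Call:
jog_arm:
  rows:
    - [-0.05,-1,0,0,-1]
    - [-0.05,-1,0,0,-1]
    - [-0.05,-1,0,0,-1]
    - [-0.05,-1,0,0,-1]
    - [-0.05,-1,0,0,-1]
    - [-0.05,-1,0,0,-1]
    - [-0.05,-1,0,0,-1]
    - [0,-0.8,0,0,-1]
  force: 30

```text
clock: 29.55
tcp_pos: [449.8, -204.0, 232.3]
tool_rot: [-0.0, 1.0, 0.0, -0.0]
ft_force: [-0.8, 0.4, 0.4]
finger_gap: 85.3
grip_force: 0.0
```

Call:
jog_arm:
  rows:
    - [0,0,0.5,0,-1]
    - [0,0,0.8,0,-1]
    - [0,0,0.8,0,-0.6]
    - [0,0,0.5,0,-0.6]
    - [0,0,0,0,-0.3]
    - [0,0,0,0,-0.3]
    - [0,0,0,0,-0.3]
    - [0,0,0,0,-0.3]

```text
clock: 30.55
tcp_pos: [449.7, -203.2, 128.9]
tool_rot: [0.0, 1.0, -0.0, 0.0]
ft_force: [-0.3, -0.5, 0.5]
finger_gap: 55.7
grip_force: 0.0
```

```bash
python3 - <<'E'
from h import *
p,t=both(12,(449,-203)); st(); print(circ('wrist',34,(449,-203),11,p=p)[:2]); save(p,'w11.png')
for r in ctrl.place_of(p,'lid_knob')[:1]: print(r,onz(p,r['point'],23))
E
```

```text
wrist 12 [ 449.9 -205.5] 75
top 12 [ 464.6 -198.8] 53
t 30.65 tcp [ 449.5 -203.2  128.7] rot [ 1.e-04  1.e+00 -2.e-04  2.e-04] gap 55.3 grip 0.0 ft [1.4 0.2 0.3]
(np.float32(35.7308), array([ 461.2, -199.8]))
{'point': [198.1, 254.0], 'conf': 0.84} [ 449.15488074 -206.91496527   23.        ]
```

View pics/w11.png

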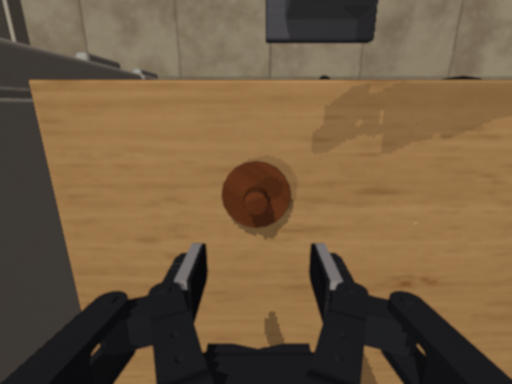

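The lid's disc is at (257,195) and its knob at (257,203). I'll check the fingertip extent before going down.

```bash
python3 - <<'E'
from h import *
print(ctrl.tip_extent)
p=ctrl.read_camera('wrist'); st()
# fingertip front edge pixels vs assumed tips positions
s=ctrl.state()['tcp_pos']; g=ctrl.state()['finger_gap']/2
for e in (-10,-5,0,8): print(e,[proj(p,[s[0]-11,s[1]+k*g,s[2]-e]).round() for k in(-1,1)])
E
```

```text
8.0
t 30.75 tcp [ 449.5 -203.2  128.5] rot [ 1.e-04  1.e+00 -1.e-04  1.e-04] gap 55.8 grip 0.0 ft [-0.2  0.9  0.6]
-10 [array([200., 252.]), array([316., 252.])]
-5 [array([202., 247.]), array([314., 247.])]
0 [array([204., 242.]), array([312., 242.])]
8 [array([207., 236.]), array([310., 236.])]
```

Call:
jog_arm:
  rows:
    - [-0.025,-0.06,0.5,0,-0.1]
    - [0,0,0.8,0,0]
    - [0,0,0.8,0,0]
    - [0,0,0.4,0,0]
    - [0,0,0.13,0,0]
    - [0,0,0,0,0]
    - [0,0,0,0,0]
    - [0,0,0,0,0]

```text
clock: 31.75
tcp_pos: [450.7, -205.7, 23.8]
tool_rot: [0.0, 1.0, -0.0, 0.0]
ft_force: [0.5, 0.2, -0.3]
finger_gap: 42.7
grip_force: 0.0
```

```bash
python3 - <<'E'
from h import *
p=ctrl.read_camera('wrist'); st(); print(circ('wrist',12,(450,-205),32,p=p)[:2]); save(p,'w12.png')
for r in ctrl.place_of(p,'lid_knob')[:1]: print(r,onz(p,r['point'],23))
E
```

```text
t 31.8 tcp [ 450.7 -205.7   23.7] rot [ 0.e+00  1.e+00 -3.e-04  3.e-04] gap 42.7 grip 0.0 ft [-0.5  0.5  0.3]
(np.float32(66.00535), array([ 449.6, -205.5]))
{'point': [256.7, 257.9], 'conf': 0.89} [ 448.46057468 -205.88566506   23.        ]
```

View pics/w12.png

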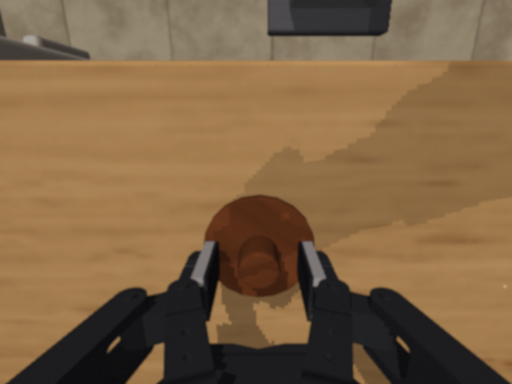

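The knob is at (259,258), centred between the fingers. Closing on it.

Call:
jog_arm:
  rows:
    - [0,0,0,0,0.2]
    - [0,0,0,0,0.3]
    - [0,0,0,0,0.4]
    - [0,0,0,0,0.5]
    - [0,0,0,0,0.7]
    - [0,0,0,0,1]
    - [0,0,0,0,1]
    - [0,0,0,0,1]

```text
clock: 32.85
tcp_pos: [450.4, -205.6, 23.2]
tool_rot: [0.0, 1.0, -0.0, -0.0]
ft_force: [-1.8, 0.9, 5.9]
finger_gap: 21.0
grip_force: 29.2
```

```bash
python3 - <<'E'
from h import *
p=ctrl.read_camera('wrist'); st(); print(circ('wrist',12,(450,-205),32,p=p)[:2]); save(p,'w13.png')
E
```

```text
t 32.9 tcp [ 450.4 -205.6   23.2] rot [ 1.e-04  1.e+00 -1.e-04 -0.e+00] gap 20.6 grip 29.2 ft [-2.2 -0.3  5.6]
(np.float32(62.990944), array([ 449.9, -205.5]))
```

Call:
jog_arm:
  rows:
    - [0,0,-0.4,0,1]
    - [0,0,-0.9,0,1]
    - [0,0,-1,0,1]
    - [0,0,-1,0,1]
    - [0,0.3,-1,0,1]
    - [0.1,0.7,-0.5,0,1]
    - [0.1,0.9,0,0,1]
    - [0.1,0.9,0,0,1]
  force: 35

```text
clock: 33.9
tcp_pos: [438.1, -92.5, 216.2]
tool_rot: [0.0, 1.0, -0.0, 0.001]
ft_force: [0.4, 0.4, -0.8]
finger_gap: 20.7
grip_force: 34.4
```

Call:
jog_arm:
  rows:
    - [0,0.95,0,0,1]
    - [0,0.95,0,0,1]
    - [0,0.95,0,0,1]
    - [0,0.95,0,0,1]
    - [0,0.9,0,0,1]
    - [0,0.7,0,0,1]
    - [0,0.4,0,0,1]
    - [0,0,0,0,1]

```text
clock: 34.9
tcp_pos: [438.4, 138.9, 215.4]
tool_rot: [-0.001, 1.0, -0.0, 0.0]
ft_force: [-0.8, -0.5, -0.1]
finger_gap: 20.6
grip_force: 34.4
```

Call:
jog_arm:
  rows:
    - [0,0,0,0,1]
    - [0,0,0,0,1]
    - [0,0,0,0,1]
    - [0,0,0,0,1]
    - [0,0,0,0,1]
    - [0,0,0,0,1]
    - [0,0,0,0,1]
    - [0,0,0,0,1]

```text
clock: 35.9
tcp_pos: [438.5, 138.5, 215.1]
tool_rot: [0.0, 1.0, -0.0, -0.0]
ft_force: [0.3, -0.1, -1.2]
finger_gap: 20.6
grip_force: 34.4
```

```bash
python3 - <<'E'
from h import *
st(); p=ctrl.read_camera('wrist'); save(p,'w14.png'); s=ctrl.state()['tcp_pos']
print(circ('wrist',s[2]-11.2,s[:2],32,p=p)[:2], circ('wrist',168,(435,220.5),32,p=p)[:2])
E
```

```text
t 35.9 tcp [438.5 138.5 215.1] rot [ 0.e+00  1.e+00 -1.e-04 -0.e+00] gap 20.6 grip 34.4 ft [ 0.3 -0.1 -1.2]
(np.float32(63.701008), array([438.07362407, 138.36145674])) (np.float32(65.67808), array([434.6, 221. ]))
```

View pics/w14.png

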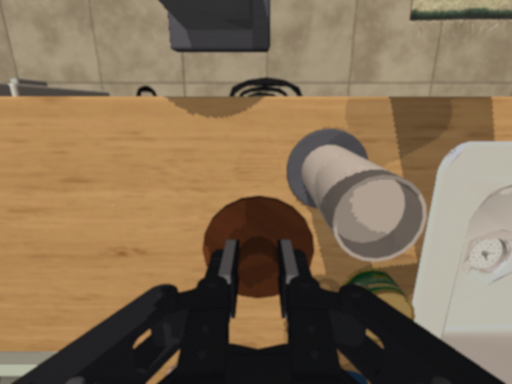

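The lid is held level at (259,247), and the tower's mouth at (378,213) measures (434.7,220.7). Moving over it.

Call:
jog_arm:
  rows:
    - [0.04,0.5,0,0,1]
    - [0.04,0.8,0,0,1]
    - [0,0.5,0,0,1]
    - [0,0.26,0,0,1]
    - [0,0,0.25,0,1]
    - [0,0,0.25,0,1]
    - [0,0,0,0,1]
    - [0,0,0,0,1]

```text
clock: 36.95
tcp_pos: [435.4, 220.5, 195.2]
tool_rot: [0.0, 1.0, -0.0, 0.0]
ft_force: [0.3, -0.0, -0.3]
finger_gap: 20.5
grip_force: 34.5
```

```bash
python3 - <<'E'
from h import *
st(); p=ctrl.read_camera('wrist'); s=ctrl.state()['tcp_pos']
print(circ('wrist',s[2]-11.2,s[:2],32,p=p)[:2])
E
```

```text
t 36.95 tcp [435.4 220.5 195.2] rot [ 3.e-04  1.e+00 -0.e+00  0.e+00] gap 20.5 grip 34.5 ft [ 0.3 -0.  -0.3]
(np.float32(63.456184), array([434.95478642, 220.50209798]))
```

Call:
jog_arm:
  rows:
    - [0,0,0.06,0,1]
    - [0,0,0.05,0,1]
    - [0,0,0.05,0,1]
    - [0,0,0.05,0,1]
    - [0,0,0.04,0,1]
    - [0,0,0,0,1]
    - [0,0,0,0,1]
    - [0,0,0,0,1]

```text
clock: 38.0
tcp_pos: [435.4, 220.9, 185.3]
tool_rot: [0.0, 1.0, 0.0, 0.0]
ft_force: [0.6, 1.2, 2.6]
finger_gap: 20.6
grip_force: 34.7
```

Call:
jog_arm:
  rows:
    - [0,0,0,0,0.5]
    - [0,0,0,0,0.2]
    - [0,0,0,0,0]
    - [0,0,0,0,-0.3]
    - [0,0,0,0,-0.3]
    - [0,0,0,0,-0.3]
    - [0,0,0,0,-0.3]
    - [0,0,0,0,-0.3]

```text
clock: 39.0
tcp_pos: [435.3, 220.8, 185.1]
tool_rot: [0.0, 1.0, -0.0, -0.0]
ft_force: [1.1, 0.0, 0.6]
finger_gap: 55.7
grip_force: 0.0
```

Call:
jog_arm:
  rows:
    - [0,0,-0.3,0,-0.3]
    - [0,0,-0.6,0,-0.3]
    - [0,0,-0.6,0,-0.3]
    - [0,0,-0.5,0,-0.3]
    - [0,-0.5,0,0,-0.3]
    - [0,-0.8,0,0,-0.3]
    - [0,-0.7,0,0,-0.3]
    - [0,0,0,0,-0.3]

```text
clock: 40.0
tcp_pos: [435.4, 139.6, 266.1]
tool_rot: [0.001, 1.0, -0.0, 0.001]
ft_force: [-0.9, 0.1, 0.7]
finger_gap: 55.5
grip_force: 0.0
```

```bash
python3 - <<'E'
from h import *
st(); p=ctrl.read_camera('wrist'); print(circ('wrist',174,(435,220.5),32,p=p)[:2])
for c in('wrist','side'):
    p=ctrl.read_camera(c)
    for n,z in [('lid_knob',185),('low_pot_center',151),('middle_pot_center',111),('tall_pot_center',48)]:
        for r in ctrl.place_of(p,n)[:1]: print(c,n,round(r['conf'],2),np.round(r['point'][::-1]),proj(p,[434.8,220.7,z]).round())
E
```

```text
t 40.0 tcp [435.4 139.6 266.1] rot [ 1.1e-03  1.0e+00 -1.0e-04  5.0e-04] gap 55.5 grip 0.0 ft [-0.9  0.1  0.7]
(np.float32(78.79914), array([434.9, 219.7]))
wrist lid_knob 0.82 [358. 208.] [359. 208.]
wrist tall_pot_center 0.59 [359. 209.] [323. 170.]
side lid_knob 0.77 [341. 200.] [342. 202.]
side low_pot_center 0.78 [338. 212.] [340. 215.]
side middle_pot_center 0.97 [340. 228.] [337. 230.]
side tall_pot_center 0.89 [330. 249.] [334. 251.]
```

All four pieces show up where a fully seated tower should be, in both cameras, so I'm handing in.

```bash
python3 -c "
from h import *
print(ctrl.hand_in())"
```

```text
the job is handed in; nothing more can be done
None
```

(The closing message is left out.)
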